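# Roll the shaker tube up the drying rack

### The arm

A 7-joint arm with a two-finger parallel gripper is mounted at the origin on the work surface. World frame = base frame: x ahead of the robot, y to its left, z up, the work surface at z = 0. Lengths are in mm, angles in degrees, forces in N, time in s.
With the tool pointing down it reaches from about 400 to 850 mm from the base axis. Payload 4.5 kg.
Tool frame: the origin (TCP) lies at the centre of the arm's flange, where the gripper is bolted on; the fingertips stand 166 mm ahead of it and the grasp point (between the pads) lies 147 mm ahead of it (ctrl.grasp_offset is the distance from the TCP to the grasp point, in mm); x points along the fingers, y is the direction in which the jaws open and shut, and the axes are right-handed (so a half turn about x gives the same grasp; the last joint's range is limited). The gripper opens to 88 mm and grips with 3 to 60 N. Pads are 18 mm wide; open, the fingers measure 123 mm over their backs; the gripper's body (75 mm by 187 mm) begins 45 mm behind the grasp point.
Start: joints at [76.765, 39.483, -11.15, 89.685, 9.013, 51.709, -12.324], TCP at [163.596, -603.22, 404.743] pointing down, gripper open.
Joint ranges: [-172.22, 172.22], [-26.19, 119.32], [-84.43, 86.54], [7.71, 146.69], [-57.33, 237.33], [2.42, 119.75], [-152.13, 152.13]. Speed limits (degrees/s): [147.25, 147.25, 180, 180, 180, 180, 180].

### API

Orientations are given as [roll, pitch, yaw] about the fixed x, y, z axes, in that order (R = Rz(yaw) Ry(pitch) Rx(roll)).
In Python, from cell import ctrl, grab_frame gives the robot as it stands.
- The arm moves only by the tool move_arm, never from a script. Its argument "deltas" is a list of rows, each a list of 2 entries, a list of its own where there are three numbers: the shift along the tool's x, y, z in m, then the turn about the tool's x in degrees. In form: [[[dx, dy, dz], roll], ...]. A call has 1 to 8 rows; each row shifts and turns the commanded pose from where the row before left it, along the tool's axes as they then stand; what a row does not reach is not made up. A row lasts 1/12 s, in which the tool goes at most 41.7 mm and 7.16 degrees, less where a joint would pass 70% of its speed; a pose out of reach is approached as far as the arm can. A call with a gripper value outside its range is refused whole. "grip" is the finger opening in m, from 0 to 0.0881, set as the call begins (left out, the last holds). The fingers move at their own pace and stop on an object; "newtons" is the grip in N (left out, the last holds). Time passes only in rows, so rows that do not move let the fingers close. It gives the time, the measured TCP pose, the force and the opening at its end, in the units of the state.
- ctrl.get_state(): the state, without advancing time (a new reading comes with each control period).
- grab_frame(name): name is "side" or "top"; returns a dict with "color" (480x640x3 uint8, red, green, blue), "z_map" (480x640 float32, mm along the optical axis (not along the pixel's ray), 0 where there is no reading), "fx", "fy", "cx", "cy" (pixels), "extrinsics" (4x4, takes a point from world to camera coordinates). Camera axes: x right, y down, z forward; pixel columns grow to the right and rows downward; lengths in mm; the calibration is good to about 2 mm. A picture is of the moment at which its call begins.
- ctrl.close_job(): hands the job in, once; it reports no verdict.
The state is a dict: "time": time; "joints": joint angles; "joint_vel": joint speeds; "joint_efforts": joint torques, N m; "eef_pos": TCP position; "tool_rot": TCP orientation; "force": force on the tool from outside, world axes, zero at the start; "ft_torque": the same for the moment, N m; "grip_width": opening from 0.0 (shut) to 1.0 (fully open).
Only numpy, scipy, OpenCV 4.12 (cv2) and the standard library are available. Lean on these libraries where they do the work, as an engineer would, in place of code of your own. Each camera call takes 0.05 s, during which the arm holds its last target. There are 200 camera calls.

### The job

Two capped cardboard shaker tubes, a thick one and a slim one, lie at the foot of a sloping two-lane wooden drying rack. With the fingertips push the thick tube up its own lane, over the low lip and home against the stop at the top, so that it stays there and does not roll back, then move clear. Only push it, do not lift it, and leave the slim tube, the jar, the tin and the tape roll where they are.

Things in the scene. Friction and masses are not known exactly. Their poses are not given: they have to be found in the camera images.
- ramp: Fixed sloping wooden deck. Origin mid-deck on its upper surface, about 56 mm above the table; x runs up the slope (8 degrees), y across the lanes, z square to the deck. Deck 320 mm long (x -160 to +160). Two lanes, each 112 mm clear, centred at y = -61 and +61 mm; walls between and beside them 10 mm thick, 34 mm high above the deck. All sizes below are in this frame.
- top_stop (a point): Point on the deck at the foot of the top stop, midway between the lanes (ramp x = +150, y = 0, z = 0 mm). The stop is a board across both lanes, 50 mm high, 10 mm thick, facing down the slope.
- lip (a point): Point midway between the lanes on the line of the lip (ramp x = 99, y = 0, z = 0 mm). In each lane a fixed wedge rises gently (6 degrees more than the deck, from x = 59 mm) to this lip, 4 mm high, and drops off sharply behind it. A thick tube between lip and stop is home: its axis at ramp x = 115 to 118, z = 32 mm, up to 3 mm short of the stop, and the lip keeps it there.
- foot_ledge (a point): Point midway between the lanes on the uphill face of the foot ledge (ramp x = -142, y = 0, z = 0 mm). The ledge, 14 mm high, 8 mm thick (x -150 to -142), keeps tubes from rolling off. Below it the lanes are open: fingers can come in over the ledge behind a tube.
- thick_center (a point): Centre of the thick tube: a closed, smooth varnished cardboard cylinder, 64 mm in diameter and 100 mm long, about 0.16 kg, with white caps. It lies across its lane (either of the two lanes) and rolls freely; it starts against the foot ledge, its axis at about x = -115 mm, z = 32 mm of the ramp. Its y axis is the tube's axis; x and z turn as it rolls.
- slim_center (a point): Centre of the slim tube: the same kind, 42 mm in diameter and 100 mm long, 0.08 kg, lying against the foot ledge of the other lane. To be left alone.
- jar: Closed amber glass jar with a steel lid, 72 mm in diameter, 100 mm high, standing on the table; origin at the centre of its underside. To be left alone.
- tin: Closed steel tin, 73 mm in diameter, 75 mm high, standing on the table; origin at the centre of its underside. To be left alone.
- tape: Paper tape roll, 90 mm outside and 72 mm inside diameter, 24 mm high, lying flat on the table; origin at the centre of its underside. To be left alone.
There are look-alikes about, which are no part of the job. What is shaped like the part that bears thick_center but blue is not meant.

How it is judged:
By the outcome, as a careful person would: the job done as asked, in the order asked, and still so for the second after the job is handed in, with the robot touching nothing.
It also fails if it takes over 38 s, if anything falls off the work surface, if the arm or the gripper's body presses on something with over 40 N, if the wrist force passes 120 N, or if a joint passes its speed limit or range.

## Working session

There is one attempt and no reset: what is moved stays moved. The work goes in short steps, Python scripts to look and compute and a tool call to move; the robot and the scene stay as the last step left them, time stands still between calls to the robot, and variables do not carry over. Pictures are saved under pics/ and viewed, about 8 in all and at most 12, crops included, and the job is handed in when it is done.

Besides the shell and the picture viewer there is one more tool, called as name(argument=value, ...), one argument or row to a line, values as JSON. move_arm: Moves the arm, as the interface text tells. Its arguments: {"type":"object","properties":{"deltas":{"type":"array"},"grip":{"type":"number"},"newtons":{"type":"number"}},"required":["deltas"]}

```bash
ls; mkdir -p pics; cat > h.py <<'E'
import numpy as np, cv2
from cell import ctrl, grab_frame
def world(f):
    z=f["z_map"].astype(float); v,u=np.mgrid[:480,:640]
    P=np.stack([(u-f["cx"])/f["fx"]*z,(v-f["cy"])/f["fy"]*z,z,np.ones_like(z)],-1)
    W=P@np.linalg.inv(f["extrinsics"]).T
    W=W[...,:3]; W[z<=0]=np.nan; return W
def proj(f,p):
    c=f["extrinsics"]@np.append(p,1); return c[0]/c[2]*f["fx"]+f["cx"],c[1]/c[2]*f["fy"]+f["cy"]
def save(f,n): cv2.imwrite("pics/"+n,f["color"][...,::-1])
E
python3 - <<'E'
from h import *
for n in("top","side"):
    f=grab_frame(n); save(f,n+"0.png"); np.savez(n+"0.npz",**f); print(n,f["fx"],np.round(np.linalg.inv(f["extrinsics"]),3).tolist())
print(ctrl.get_state())
E
```

```text
pics
top 596.9667390721603 [[0.008, -0.981, 0.192, 362.759], [-1.0, -0.009, -0.002, 15.484], [0.004, -0.192, -0.981, 1370.174], [0.0, 0.0, 0.0, 1.0]]
side 462.2457633349135 [[0.923, -0.239, 0.302, 304.197], [-0.384, -0.616, 0.687, -655.889], [0.022, -0.75, -0.661, 745.342], [0.0, 0.0, 0.0, 1.0]]
{'time': 0.1, 'joints': array([ 76.76460094,  39.52833915, -11.14807912,  89.73573834,
         9.01340404,  51.70777254, -12.32687901]), 'joint_vel': array([-0.0186006 , -0.07164988, -0.09593433, -0.17198004,  0.06202806,
        0.03131596,  0.00095781]), 'joint_efforts': array([-3.17601007e-03, -5.28504789e+01, -1.27152253e+00, -1.53838402e+01,
       -5.25559508e-02,  1.91431252e-03,  5.50938307e-05]), 'eef_pos': array([ 163.50139336, -602.95457745,  404.00648487]), 'tool_rot': array([-86.82986087,  89.91020368, 108.34627704]), 'force': array([-0.50470877,  0.22906648,  0.93948658]), 'ft_torque': array([ 0.00900593, -0.01807529,  0.02188401]), 'grip_width': 0.9987111378237288}
```

View pics/top0.png

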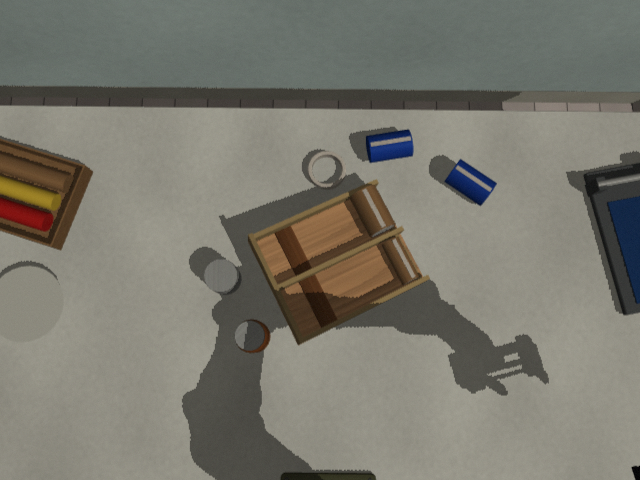

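View pics/side0.png

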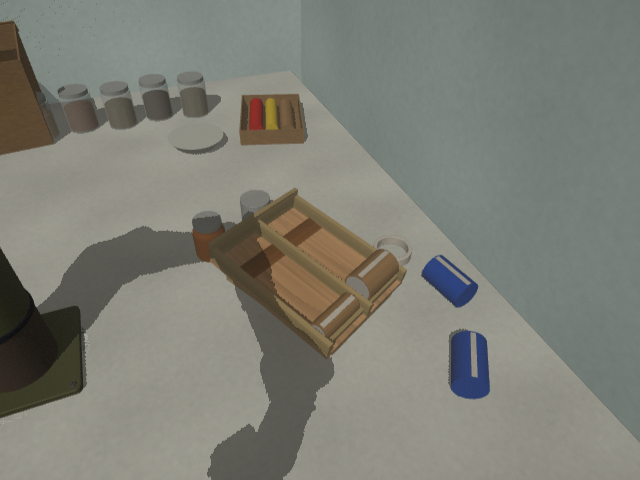

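Candidates (top view): brown thick tube (372,212) in the upper lane; brown slim tube (405,257) in the lower lane; blue look-alikes (390,146) and (470,182); tray rolls at left (20,200). By the description it's the brown one at (372,212). Next I measure the ramp and tube.

```bash
python3 - <<'E'
from h import *
f=dict(np.load("top0.npz")); W=world(f)
m=np.zeros((480,640),np.uint8)
cv2.fillPoly(m,[np.array([(240,235),(380,172),(436,280),(298,352)])],1)
# deck plane from lane areas
d=np.zeros_like(m); cv2.fillPoly(d,[np.array([(300,232),(345,208),(360,235),(318,252)])],1); cv2.fillPoly(d,[np.array([(325,285),(375,255),(390,280),(340,305)])],1)
P=W[d>0]; P=P[~np.isnan(P[:,0])]
for _ in range(3):
    A=np.c_[P[:,:2],np.ones(len(P))]; c=np.linalg.lstsq(A,P[:,2],rcond=None)[0]; r=P[:,2]-A@c; P=P[abs(r)<2.5*max(r.std(),.5)]
n=np.array([-c[0],-c[1],1]); n/=np.linalg.norm(n); print("slope",np.degrees(np.arccos(n[2])),"updir",np.degrees(np.arctan2(c[1],c[0])),r.std())
Q=W[m>0]; Q=Q[~np.isnan(Q[:,0])]; h=(Q-[0,0,c[2]])@n
Q=Q[(h>25)&(h<45)]; h=h[(h>25)&(h<45)]
ex=np.array([c[0],c[1],0]);ex/=np.hypot(*c[:2])
up=np.array([ex[0]*n[2],ex[1]*n[2],np.hypot(*n[:2])]); y=np.cross(n,up)
s=np.c_[(Q-[0,0,c[2]])@up,(Q-[0,0,c[2]])@y].astype(np.float32)
rect=cv2.minAreaRect(s); print(rect)
a=np.radians(rect[2]); 
# ramp axes
cands=[(np.cos(a+k*np.pi/2),np.sin(a+k*np.pi/2)) for k in range(4)]; ca=max(cands)
X=ca[0]*up+ca[1]*y; Y=np.cross(n,X); o=np.array([0,0,c[2]])+rect[0][0]*up+rect[0][1]*y
R=np.c_[X,Y,n]; print("o",o,"yaw",np.degrees(np.arctan2(X[1],X[0])),"pitch",np.degrees(np.arcsin(X[2])))
L=(W-o)@R
np.savez("ramp.npz",o=o,R=R)
for nm,y0 in(("y+",61),("y-",-61)):
    k=(abs(L[...,1]-y0)<40)&(L[...,0]<-50)&(L[...,0]>-140)&(L[...,2]>15)
    p=L[k]; print(nm,len(p),p.min(0),p.max(0), "zmax",np.percentile(p[:,2],98))
img=f["color"][...,::-1].copy()
for p in [(-160,-127,34),(-160,127,34),(160,-127,34),(160,127,34),(0,0,34),(-115,61,64),(-115,-61,64),(99,0,34),(-142,61,14),(-142,-61,14),(99,61,4),(99,-61,4)]:
    u,v=proj(f,o+R@np.array(p)); cv2.circle(img,(round(u),round(v)),2,(0,255,0),-1)
cv2.imwrite("pics/fit.png",cv2.resize(img[150:370,220:460],None,fx=3,fy=2.7))
E
```

```text
slope 8.062980650862077 updir 116.85745802254942 2.4895708938366448
((-271.5924377441406, -492.9026184082031), (322.5025329589844, 255.6608123779297), 0.15264363586902618)
o [561.21984043 -17.22159638  54.15747833] yaw 117.01162567726512 pitch 8.062951846538033
y+ 679 [-139.97382785   21.13537701   15.81608779] [-99.61881718 100.8130719   49.35111582] zmax 46.05558822708595
y- 1003 [-139.97687679 -100.98121775   20.84158713] [-81.25312915 -21.17327258  72.15401575] zmax 67.70754973634129
```

View pics/fit.png

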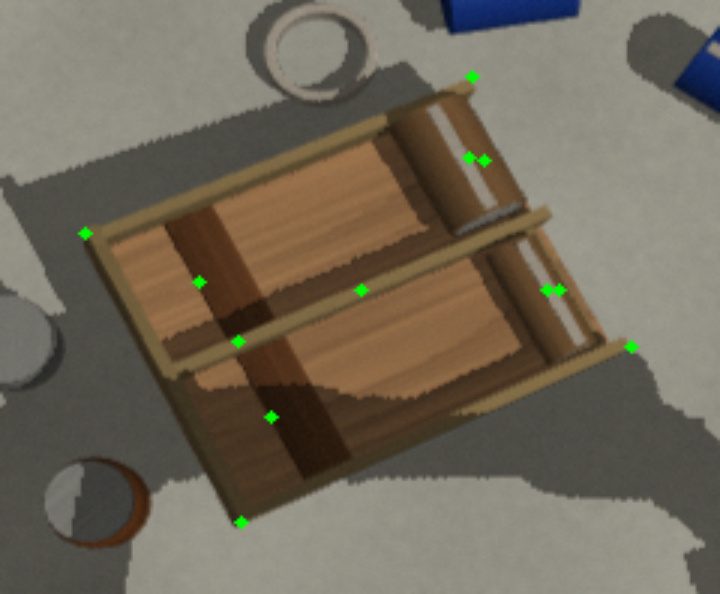

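The picture confirms it: the brown tube at crop (460,165) is thick and sits in the upper lane (ramp y = -61; depth says about 67 mm tall). The slim one at (548,290) sits in the lower lane. The ramp fit is good. Now I turn the jaws across the lane and narrow the fingers so they fit inside it.

move_arm(
  deltas=[
    [[0, 0, 0], 7.1],
    [[0, 0, 0], 7.1],
    [[0, 0, 0], 7.1],
    [[0, 0, 0], 7.1],
    [[0, 0, 0], 7.1],
    [[0, 0, 0], 7.1],
    [[0, 0, 0], 7.1],
    [[0, 0, 0], 7.1],
  ],
  grip=0.045,
)

```text
time: 0.77
eef_pos: [163.6, -603.0, 404.3]
tool_rot: [-37.4, 89.9, 100.7]
force: [0.4, 0.5, 0.4]
grip_width: 0.509
```

move_arm(
  deltas=[
    [[0, 0, 0], 7.1],
    [[0, 0, 0], 7.1],
    [[0, 0, 0], 7.1],
    [[0, 0, 0], 0],
  ],
)

```text
time: 1.1
eef_pos: [163.9, -603.0, 404.2]
tool_rot: [13.2, 89.9, 130.1]
force: [0.4, 0.4, -0.3]
grip_width: 0.512
```

```bash
cat >> h.py <<'E'
from scipy.spatial.transform import Rotation as Ro
def rel(goal=None):
    """fingertip in ramp frame, jaw angle error, tool-frame shift to a ramp-frame fingertip goal"""
    d=np.load("ramp.npz"); o,R=d["o"],d["R"]; s=ctrl.get_state()
    T=Ro.from_euler("xyz",s["tool_rot"],degrees=True).as_matrix(); tip=s["eef_pos"]+166*T[:,0]
    print("t",round(s["time"],2),"tip ramp",np.round(R.T@(tip-o),1),"F",np.round(s["force"],1),"toolz in ramp",np.round(R.T@T[:,2],3),"grip",round(s["grip_width"],2),"tcp",np.round(s["eef_pos"],1))
    if goal is not None: print("  tool shift to",goal,np.round(T.T@(o+R@np.array(goal)-tip),1))
E
python3 -c "
from h import *
rel((-190,-61,120)); rel((-190,-61,22))"
```

```text
t 1.1 tip ramp [-312.   620.   230.3] F [ 0.4  0.4 -0.3] toolz in ramp [ 0.99  -0.002 -0.139] grip 0.51 tcp [ 163.9 -603.   404.2]
  tool shift to (-190, -61, 120) [  91.8 -680.8  137.3]
t 1.1 tip ramp [-312.   620.   230.3] F [ 0.4  0.4 -0.3] toolz in ramp [ 0.99  -0.002 -0.139] grip 0.51 tcp [ 163.9 -603.   404.2]
  tool shift to (-190, -61, 22) [ 188.9 -680.9  150.9]
```

move_arm(
  deltas=[
    [[0, -0.02, 0.004], 0],
    [[0, -0.034, 0.006], 0],
    [[0, -0.038, 0.008], 0],
    [[0, -0.038, 0.008], 0],
    [[0, -0.038, 0.008], 0],
    [[0, -0.038, 0.008], 0],
    [[0, -0.038, 0.008], 0],
    [[0, -0.038, 0.008], 0],
  ],
)

```text
time: 1.77
eef_pos: [389.5, -421.7, 404.6]
tool_rot: [2.6, 90.0, 119.9]
force: [0.2, -0.6, -0.4]
grip_width: 0.51
```

move_arm(
  deltas=[
    [[0, -0.038, 0.008], 0],
    [[0, -0.038, 0.008], 0],
    [[0, -0.038, 0.008], 0],
    [[0, -0.038, 0.008], 0],
    [[0, -0.038, 0.008], 0],
    [[0, -0.038, 0.008], 0],
    [[0, -0.038, 0.008], 0],
    [[0, -0.038, 0.006], 0],
  ],
)

```text
time: 2.43
eef_pos: [631.9, -227.7, 404.5]
tool_rot: [23.3, 89.9, 140.6]
force: [-0.1, -1.9, -0.4]
grip_width: 0.51
```

move_arm(
  deltas=[
    [[0.02, -0.034, 0.006], 0],
    [[0.03, -0.024, 0.004], 0],
    [[0.02, -0.014, 0.002], 0],
    [[0.01, -0.01, 0], 0],
    [[0, 0, 0], 0],
  ],
)

```text
time: 2.85
eef_pos: [698.9, -179.4, 321.2]
tool_rot: [31.1, 89.7, 148.5]
force: [-0.3, -0.0, -0.4]
grip_width: 0.506
```

```bash
python3 -c "
from h import *
rel((-180,-61,22))"
```

```text
t 2.85 tip ramp [-190.1  -48.6  128.9] F [-0.3 -0.  -0.4] toolz in ramp [ 0.991  0.006 -0.136] grip 0.51 tcp [ 698.9 -179.4  321.2]
  tool shift to (-180, -61, 22) [104.5 -12.9  24.4]
```

move_arm(
  deltas=[
    [[0.01, -0.005, 0.006], 0],
    [[0.02, -0.008, 0.008], 0],
    [[0.03, 0, 0.008], 0],
    [[0.025, 0, 0.002], 0],
    [[0.012, 0, 0], 0],
    [[0.007, 0, 0], 0],
    [[0, 0, 0], 0],
  ],
)

```text
time: 3.43
eef_pos: [698.5, -155.7, 220.5]
tool_rot: [113.3, 89.9, -129.7]
force: [1.2, 0.3, 0.9]
grip_width: 0.509
```

```bash
python3 - <<'E'
from h import *
rel((-166,-61,22))
a=grab_frame("side"); b=grab_frame("top")
A=cv2.resize(a["color"][170:370,200:440],None,fx=1.65,fy=2); B=cv2.resize(b["color"][140:360,230:470],None,fx=1.65,fy=1.65*1.1)
cv2.imwrite("pics/c1.png",np.hstack([A[:400],B[:400]])[...,::-1])
E
```

```text
t 3.43 tip ramp [-183.9  -59.2   26.4] F [1.2 0.3 0.9] toolz in ramp [ 0.99  -0.    -0.141] grip 0.51 tcp [ 698.5 -155.7  220.5]
  tool shift to (-166, -61, 22) [ 1.8 -1.8 18.4]Traceback (most recent call last):
  File "<stdin>", line 5, in <module>
    return _nx.concatenate(arrs, 1, dtype=dtype, casting=casting)
           ~~~~~~~~~~~~~~~^^^^^^^^^^^^^^^^^^^^^^^^^^^^^^^^^^^^^^^
ValueError: all the input array dimensions except for the concatenation axis must match exactly, but along dimension 0, the array at index 0 has size 400 and the array at index 1 has size 399
```

```bash
cat >> h.py <<'E'
def both(n):
    a=grab_frame("side")["color"]; b=grab_frame("top")["color"]
    A=cv2.resize(a[170:370,200:440],(400,400)); B=cv2.resize(b[140:360,230:470],(400,400))
    cv2.imwrite("pics/"+n,np.hstack([A,B])[...,::-1])
E
python3 -c "
from h import *
both('c1.png')"
```

```text
(no output)
```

View pics/c1.png

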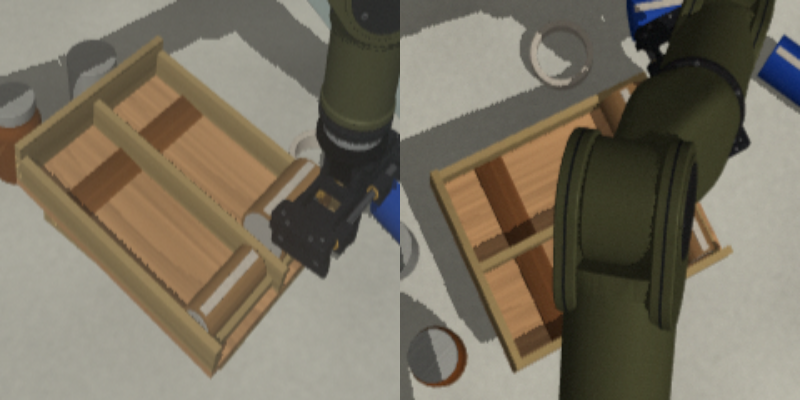

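The fingers stand behind the thick tube, which side-crop (280,195) shows untouched; the gripper body hides the tips. I approach and start pushing gently up the slope.

move_arm(
  deltas=[
    [[0.003, -0.002, 0.004], 0],
    [[0, 0, 0.006], 0],
    [[0, 0, 0.006], 0],
    [[0, 0, 0.005], 0],
    [[-0.0005, 0, 0.004], 0],
    [[-0.0005, 0, 0.004], 0],
    [[-0.0005, 0, 0.003], 0],
    [[-0.0005, 0, 0.003], 0],
  ],
)

```text
time: 4.3
eef_pos: [684.8, -122.2, 220.0]
tool_rot: [-166.0, 90.0, -48.9]
force: [-0.1, -1.1, 0.2]
grip_width: 0.513
```

```bash
python3 -c "
from h import *
rel((76,-61,22))"
```

```text
t 4.3 tip ramp [-148.3  -62.5   20.8] F [-0.1 -1.1  0.2] toolz in ramp [ 0.99   0.001 -0.141] grip 0.51 tcp [ 684.8 -122.2  220. ]
  tool shift to (76, -61, 22) [-32.8   1.2 221.9]
```

move_arm(
  deltas=[
    [[-0.0007, 0, 0.004], 0],
    [[-0.0007, 0, 0.005], 0],
    [[-0.0007, 0, 0.005], 0],
    [[-0.0008, 0.001, 0.005], 0],
    [[-0.0008, 0, 0.005], 0],
    [[-0.0008, 0, 0.005], 0],
    [[-0.0008, 0, 0.005], 0],
    [[-0.0008, 0, 0.005], 0],
  ],
)

```text
time: 4.97
eef_pos: [666.0, -87.6, 225.9]
tool_rot: [-146.1, 90.0, -29.0]
force: [0.1, -1.2, -0.3]
grip_width: 0.51
```

```bash
python3 -c "
from h import *
rel((76,-61,22)); both('c2.png')"
```

```text
t 4.97 tip ramp [-108.4  -61.4   21.2] F [ 0.1 -1.2 -0.3] toolz in ramp [ 0.99   0.001 -0.14 ] grip 0.51 tcp [666.  -87.6 225.9]
  tool shift to (76, -61, 22) [-26.7   0.2 182.4]
```

View pics/c2.png

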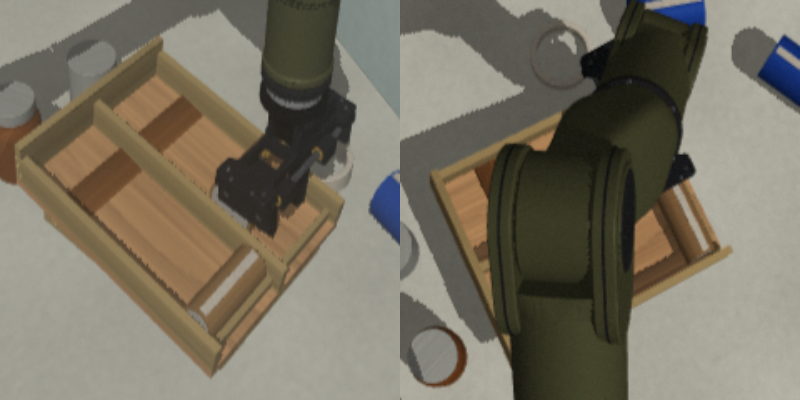

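The tube rolls ahead of the fingers (its white cap shows at side-crop (230,205)), and the ledge behind is empty. I keep pushing.

move_arm(
  deltas=[
    [[-0.0007, 0, 0.004], 0],
    [[-0.0007, 0, 0.005], 0],
    [[-0.0007, 0, 0.005], 0],
    [[-0.0007, 0, 0.005], 0],
    [[-0.0007, 0, 0.005], 0],
    [[-0.0007, 0, 0.005], 0],
    [[-0.0007, 0, 0.005], 0],
    [[-0.0007, 0, 0.005], 0],
  ],
)

```text
time: 5.73
eef_pos: [648.2, -52.8, 231.5]
tool_rot: [-129.0, 90.0, -11.9]
force: [-0.0, -0.0, 0.4]
grip_width: 0.51
```

move_arm(
  deltas=[
    [[-0.0007, 0, 0.005], 0],
    [[-0.0007, 0, 0.005], 0],
    [[-0.0007, 0, 0.005], 0],
    [[-0.0007, 0, 0.005], 0],
    [[-0.0007, 0, 0.005], 0],
    [[-0.0007, 0, 0.005], 0],
    [[-0.0007, 0, 0.005], 0],
    [[-0.0007, 0, 0.005], 0],
  ],
)

```text
time: 6.4
eef_pos: [630.0, -17.2, 237.1]
tool_rot: [-167.1, 90.0, -50.0]
force: [0.7, -0.4, 1.5]
grip_width: 0.513
```

move_arm(
  deltas=[
    [[-0.0007, 0, 0.005], 0],
    [[-0.0007, 0, 0.005], 0],
    [[-0.0007, 0, 0.005], 0],
    [[-0.0007, 0, 0.005], 0],
    [[-0.0007, 0, 0.005], 0],
    [[-0.0007, 0, 0.005], 0],
    [[-0.0007, 0, 0.005], 0],
    [[-0.0007, 0, 0.005], 0],
  ],
)

```text
time: 7.07
eef_pos: [611.8, 18.4, 242.7]
tool_rot: [-160.5, 90.0, -43.4]
force: [0.8, -0.5, 0.1]
grip_width: 0.513
```

```bash
python3 -c "
from h import *
rel((75,-61,22)); both('c3.png')"
```

```text
t 7.07 tip ramp [ 11.8 -61.2  21.1] F [ 0.8 -0.5  0.1] toolz in ramp [ 0.99   0.001 -0.14 ] grip 0.51 tcp [611.8  18.4 242.7]
  tool shift to (75, -61, 22) [-9.8  0.2 62.5]
```

View pics/c3.png

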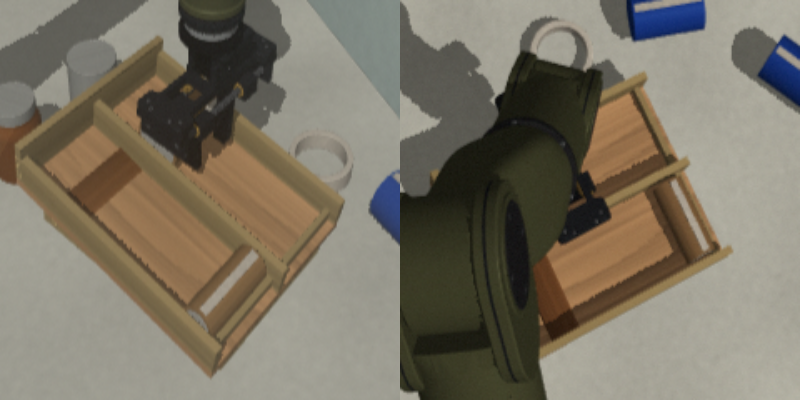

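move_arm(
  deltas=[
    [[-0.0008, 0, 0.004], 0],
    [[-0.0008, 0, 0.005], 0],
    [[-0.0008, 0, 0.005], 0],
    [[-0.0008, 0, 0.005], 0],
    [[-0.0008, 0, 0.005], 0],
    [[-0.0008, 0, 0.005], 0],
    [[-0.0008, 0, 0.005], 0],
    [[-0.0008, 0, 0.005], 0],
  ],
)

```text
time: 7.83
eef_pos: [594.0, 53.2, 249.1]
tool_rot: [-142.6, 90.0, -25.6]
force: [1.6, -0.5, -0.8]
grip_width: 0.509
```

move_arm(
  deltas=[
    [[-0.0008, 0, 0.004], 0],
    [[-0.0006, 0, 0.004], 0],
    [[-0.0006, 0, 0.004], 0],
    [[-0.0004, 0, 0.003], 0],
    [[-0.0003, 0, 0.002], 0],
    [[0, 0, 0], 0],
  ],
)

```text
time: 8.33
eef_pos: [586.3, 68.5, 251.6]
tool_rot: [23.6, 90.0, 140.7]
force: [-0.2, -0.1, 0.1]
grip_width: 0.514
```

```bash
python3 -c "
from h import *
rel((75,-61,22)); both('c4.png')"
```

```text
t 8.33 tip ramp [ 68.9 -61.2  22. ] F [-0.2 -0.1  0.1] toolz in ramp [ 0.99   0.002 -0.14 ] grip 0.51 tcp [586.3  68.5 251.6]
  tool shift to (75, -61, 22) [-0.8  0.2  6.1]
```

View pics/c4.png

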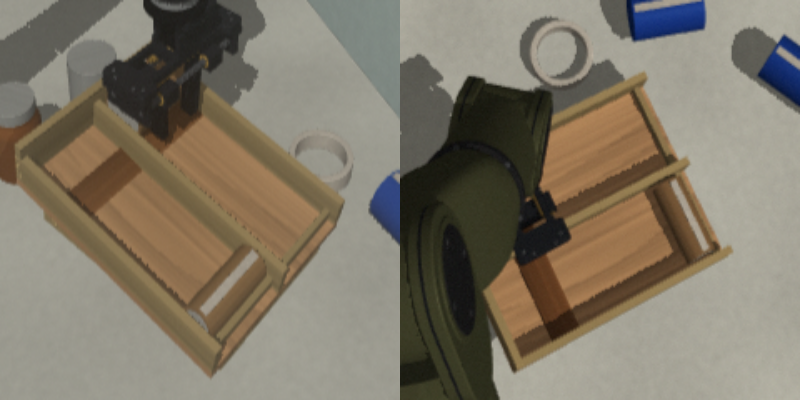

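Tip is at ramp x = 69, so the tube axis should be near 112 or already over the lip. I nudge a few mm more and watch the force.

move_arm(
  deltas=[
    [[-0.0002, 0, 0.0015], 0],
    [[-0.0002, 0, 0.0015], 0],
    [[-0.0002, 0, 0.001], 0],
    [[0, 0, 0], 0],
    [[0, 0, 0], 0],
  ],
)

```text
time: 8.85
eef_pos: [584.7, 71.3, 252.3]
tool_rot: [176.0, 90.0, -67.0]
force: [0.7, -0.9, -1.2]
grip_width: 0.511
```

```bash
python3 -c "
from h import *
rel((75,-61,22))"
```

```text
t 8.85 tip ramp [ 72.  -61.2  22.2] F [ 0.7 -0.9 -1.2] toolz in ramp [ 0.99   0.001 -0.14 ] grip 0.51 tcp [584.7  71.3 252.3]
  tool shift to (75, -61, 22) [-0.2  0.2  3. ]
```

move_arm(
  deltas=[
    [[0, 0, -0.003], 0],
    [[0, 0, -0.006], 0],
    [[0, 0, -0.01], 0],
    [[0, 0, -0.015], 0],
    [[-0.02, 0, -0.015], 0],
    [[-0.03, 0, -0.01], 0],
    [[-0.03, 0, -0.01], 0],
    [[-0.03, 0, -0.01], 0],
  ],
)

```text
time: 9.52
eef_pos: [621.1, -1.7, 363.6]
tool_rot: [147.2, 89.9, -95.8]
force: [1.7, 0.4, 0.8]
grip_width: 0.508
```

```bash
python3 -c "
from h import *
rel((75,-61,22)); both('c5.png')"
```

```text
t 9.52 tip ramp [  6.6 -60.3 143.9] F [1.7 0.4 0.8] toolz in ramp [ 0.99  -0.001 -0.142] grip 0.51 tcp [621.1  -1.7 363.6]
  tool shift to (75, -61, 22) [111.   -0.7  84.9]
```

View pics/c5.png

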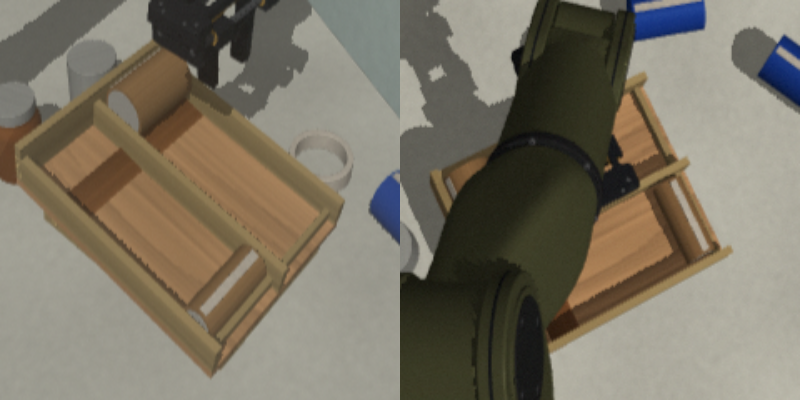

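The tube sits at side-crop (150,95), beyond the lip and next to the stop, with no roll-back. I move the arm well clear and measure it.

move_arm(
  deltas=[
    [[-0.02, 0, -0.02], 0],
    [[-0.02, 0, -0.03], 0],
    [[0, 0, -0.035], 0],
    [[0, 0, -0.035], 0],
    [[0, 0, -0.035], 0],
    [[0, 0, -0.035], 0],
    [[0, 0, -0.03], 0],
    [[0, 0, -0.02], 0],
  ],
)

```text
time: 10.28
eef_pos: [729.7, -218.1, 401.2]
tool_rot: [130.4, 89.8, -112.8]
force: [-0.9, -0.2, 0.3]
grip_width: 0.511
```

move_arm(
  deltas=[
    [[0, 0.02, -0.02], 0],
    [[0, 0.03, -0.02], 0],
    [[0, 0.03, -0.02], 0],
    [[0, 0.03, -0.02], 0],
    [[0, 0.02, -0.01], 0],
    [[0, 0, 0], 0],
    [[0, 0, 0], 0],
    [[0, 0, 0], 0],
  ],
)

```text
time: 10.95
eef_pos: [655.4, -351.8, 401.7]
tool_rot: [-29.4, 89.9, 87.7]
force: [0.4, 0.4, -1.0]
grip_width: 0.508
```

```bash
python3 - <<'E'
from h import *
from scipy.optimize import least_squares
rel(); both("c6.png"); d=np.load("ramp.npz")
for n in("top","side"):
    f=grab_frame(n); L=(world(f)-d["o"])@d["R"]
    p=L[(abs(L[...,1]+61)<40)&(L[...,0]>60)&(L[...,0]<142)&(L[...,2]>15)&(L[...,2]<75)]
    r=least_squares(lambda q:np.hypot(p[:,0]-q[0],p[:,2]-q[1])-32,[110,32],loss="soft_l1")
    print(n,len(p),"axis x,z",np.round(r.x,1),"y range",np.round(np.percentile(L[(L[...,0]>100)&(L[...,0]<130)&(L[...,2]>58)&(L[...,2]<70)][:,1],[2,98]),1))
    # stop face reference, slim tube
    s=L[(abs(L[...,1]+61)<50)&(L[...,0]>135)&(L[...,0]<175)&(L[...,2]>44)&(L[...,2]<56)]; print(" stop top x",np.round(np.percentile(s[:,0],[5,50,95]),1))
E
```

```text
t 10.95 tip ramp [-311.8   67.8  227.5] F [ 0.4  0.4 -1. ] toolz in ramp [ 0.99   0.001 -0.139] grip 0.51 tcp [ 655.4 -351.8  401.7]
top 962 axis x,z [115.8  31.7] y range [-110.6  -13.7]
 stop top x [137.3 150.8 160.2]
side 859 axis x,z [115.6  31.7] y range [-108.4   -9.4]
 stop top x [138.9 152.2 160. ]
```

View pics/c6.png

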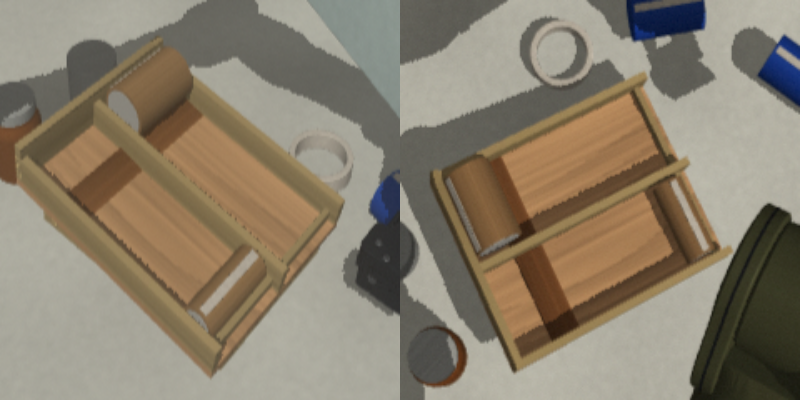

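Both cameras put the tube axis at x ≈ 115.7, z ≈ 31.7, which is inside the home range. The slim tube (top-crop (685,215)), jar, tin and tape have not moved, and the arm is clear.

```bash
python3 -c "
from cell import ctrl
print(ctrl.close_job())"
```

```text
the job is handed in; nothing more can be done
None
```

The thick brown tube is home at the top of its own lane, and I handed the job in at about 11 s of the 38 s allowed. I pushed it up the slope and over the lip with the half-closed fingertips, without lifting it, then moved the arm clear.

**Tube position:** after I backed off, the top camera put the axis at x = 115.8 mm and the side camera at 115.6 mm, both with z = 31.7 mm. The home range is x = 115 to 118 mm, z = 32 mm. Camera calibration is only good to about 2 mm and the axis is near the lower end of that range. In pictures about 1.4 s apart, the tube stayed behind the lip and did not roll back.

**Other objects:** the slim tube, jar, tin and tape roll look unmoved in the pictures; I did not measure them.

**Forces:** readings between moves stayed under about 2 N.

No checks failed or disagreed.

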